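# Restart the tripped packing belt

### The arm

A 7-joint arm with a two-finger parallel gripper is mounted at the origin on the work surface. World frame = base frame: x ahead of the robot, y to its left, z up, the work surface at z = 0. Lengths are in m, angles in rad, forces in N, time in s.
With the tool pointing down it reaches from about 0.4 to 0.875 m from the base axis. Payload 19.3 kg.
Tool frame: the origin (TCP) lies at the very end of the fingers, on their centre line; the grasp point (between the pads) lies 19 mm behind it; z points along the fingers, y is the line along which they close (so a half turn about z gives the same grasp; the last joint's range is limited). The gripper opens to 85 mm and grips with 20 to 120 N. Pads are 22 mm wide; open, the fingers measure 114 mm over their backs; the gripper's body (76 mm by 85 mm) begins 54 mm behind the grasp point. The pads swing forward as they close: fully open they stand 13 mm farther back than shut.
Start: joints at [-1.233, 0.521, -0.036, 1.599, 0.021, 1.021, -0.113], TCP at [0.248, 0.574, 0.231] pointing down, gripper open.
Joint ranges: [-2.91, 2.91], [-0.3, 2.13], [-1.5, 1.42], [0.17, 2.43], [-1.26, 4.41], [0.16, 1.93], [-2.52, 2.52]. Speed limits (rad/s): [1.89, 1.89, 2.39, 2.39, 3.01, 3.01, 3.01].

### API

Orientations are given as [roll, pitch, yaw] about the fixed x, y, z axes, in that order (R = Rz(yaw) Ry(pitch) Rx(roll)).
In Python, from workcell import observe, grab_frame, job_done gives the robot as it stands.
- The arm moves only by the tool move_arm, never from a script. Its argument "plan" is a list that holds one entry, the list of rows, each a list of 7 numbers: the shift along the tool's x, y, z each as a share of 0.02 m, from -1 to 1, then the turn, a rotation vector about the tool's x, y, z each as a share of 6 degrees, from -1 to 1, then the opening, from -1 (shut) to 1 (fully open). A call has exactly 10 rows; each row shifts and turns the commanded pose from where the row before left it, along the tool's axes as they then stand; what a row does not reach is not made up. A row lasts 1/10 s, in which the tool goes at most 50 mm and 8.59 degrees, less where a joint would pass 70% of its speed; a pose out of reach is approached as far as the arm can. A call with a number of a shift or a turn outside -1 to 1 is refused whole. A call with a gripper value outside its range is refused whole. The fingers move at their own pace and stop on an object; "grip_force" is the grip in N (left out, the last holds). Time passes only in rows, so rows that do not move let the fingers close, or fill a call up. It gives the time, the measured TCP pose, the force, the opening and the grip force at its end, in the units of the state.
- observe(): the state, without advancing time (a new reading comes with each control period).
- grab_frame(name): name is "scene" or "top"; returns a dict with "color" (400x640x3 uint8, red, green, blue), "intrinsics" (3x3 intrinsics, pixels), "position" and "orientation" of the camera in the world. Camera axes: x right, y down, z forward; pixel columns grow to the right and rows downward; lengths in m; the calibration is good to about 2 mm. A picture is of the moment at which its call begins. There is no depth.
- job_done(): hands the job in; it is judged then, once.
The state is a dict: "clock": time; "qpos": joint angles; "qd": joint speeds; "joint_efforts": joint torques, N m; "position": TCP position; "tool_rot": TCP orientation; "force": force on the tool from outside, world axes, zero at the start; "moment": the same for the moment, N m; "grip_width": finger opening in m; "finger_force": force on a finger pad.
Only numpy, scipy, OpenCV 4.12 (cv2) and the standard library are available. Lean on these libraries where they do the work, as an engineer would, in place of code of your own. Each camera call takes 0.05 s, during which the arm holds its last target. There are 200 camera calls.

### The job

The packing belt has tripped out; restart it from the row of switch boxes on its near side. With the mains still off, push the popped-out breaker button fully home, then press the raised half of the mains rocker all the way down to switch on, and then press the flat round start button fully in and let it come back out. Do not press the mushroom stop button, pick nothing up, and leave the tape, the tray and the loose clip where they are.

Things in the scene. Friction and masses are not known exactly. Their poses are not given: they have to be found in the camera images.
- conveyor: Fixed belt conveyor, 900 mm long along its own y, roughly across the view; own x points away from the robot. Origin on the bench under the middle of a row of four grey boxes, 72 x 72 x 45 mm, lids 95 mm above the bench, at own x = 0, own y = -135, -45, 45, 135 mm, in varying order, all with its yaw. Belt frame: 68 mm beyond the box centres, 93 mm high.
- breaker_top (a point): Centre of the top face of the breaker button: a thin upright black stem, 16 mm in diameter, in a low hexagonal nut 4 mm high in the middle of its box lid. Popped out, the top is 16 mm above the lid (111 mm above the bench); fully home it is 7 mm above the lid. The point moves with the button.
- breaker (a joint): How far the breaker button is pushed in, m: 0 fully popped out (starts between 0 and 0.0015), 0.009 fully home at a hard stop. It needs about 4 N to move, has no return spring and stays where it is left.
- rocker_proud (a point): Point on top of the raised far half of the mains rocker (grey V-faced rectangle in a black frame, 48 mm in x by 40 in y). The hinge line is the box's y axis, 11 mm above the lid. Off: near half level, far half rising away from the robot at 0.35 rad, this point 15 mm beyond the box centre, 16.5 mm above the lid. On: far half level, 11 mm above the lid. Moves with the rocker.
- rocker (a joint): Mains rocker angle, rad: 0 off (starts between 0 and 0.04), 0.35 fully on at a hard stop, far half down. It needs about 4 N on the outer part of the raised half and stays where it is left.
- start_top (a point): Centre of the top face of the start button: a flat round black cap, 30 mm in diameter, in a steel collar 38 mm wide and 4 mm high in the middle of its box lid. Out, the top is 14 mm above the lid (109 mm above the bench). The point moves with the button.
- start (a joint): How far the start button is pushed in, m: 0 out, 0.006 fully in at a hard stop. Its spring takes about 2 N to begin and 6.3 N fully in, and returns it to 0.
- stop_top (a point): Top centre of the stop button: a domed black mushroom head 40 mm in diameter, its top 30 mm above its box lid (125 mm above the bench). Not to be pressed.
- stop (a joint): How far the stop button is pushed in, m: 0 out, 0.006 fully in; spring return.
- clip: Loose red bag clip with a blue tab, 76 x 16 x 11 mm, lying on one end of the switch shelf beside the end box. Origin at the centre of its underside. To be left alone.
- tray: White open tray of clips, 120 x 170 x 35 mm, on the bench between the robot and the switch boxes. Origin at the centre of its underside. To be left alone.
- tape: Roll of brown tape lying flat, 96 mm in diameter, 48 mm high, on the bench between the robot and the switch boxes. Origin at the centre of its underside. To be left alone.

How it is judged:
On the way, in this order (a step that is already met when the one before it is completed fails the run):
1. the breaker button is pushed home with the mains rocker still off (value of joint breaker above 0.0078 m and value of joint rocker below 0.12 rad), for 0.1 s.
2. the mains rocker is switched fully on (value of joint rocker above 0.3 rad and value of joint breaker above 0.0078 m), for 0.1 s.
3. the start button is pressed fully in (all of step 2 and value of joint start above 0.0048 m), for 0.1 s.
At the end, for the whole second after the job is handed in: Breaker home (over 7.8 of 9 mm), rocker on (over 0.30 of 0.35 rad), start pressed after both (over 4.8 of 6 mm) and out again (within 1.2 mm), stop out (within 1 mm); tape, tray and loose clip at rest within 15 mm of where they were (all of step 2 and value of joint start below 0.0012 m and value of joint stop below 0.001 m and distance of each of clip, tray, tape from where it was at the start of the episode below 0.015 m and linear speed of each of clip, tray, tape below 0.02 m/s); the robot touches nothing.
It fails at once if the stop button is pressed (over 2 mm) (value of joint stop above 0.002 m).
It fails at once if the mains is switched on before the breaker button is home (value of joint rocker above 0.2 rad and value of joint breaker below 0.0075 m).
It fails at once if the start button is pressed before the breaker is home and the mains is on (value of joint start above 0.003 m and (value of joint rocker below 0.28 rad or value of joint breaker below 0.0075 m)).
It fails at once if the tape, tray or loose clip is lifted, carried or pushed more than 15 mm (distance of any of clip, tray, tape from where it was at the start of the episode above 0.015 m).
It also fails if it takes over 40 s, if anything falls off the work surface, if the arm or the gripper's body presses on something with over 40 N, if the wrist force passes 120 N, or if a joint passes its speed limit or range.

## Working session

There is one attempt and no reset: what is moved stays moved. The work goes in short steps, Python scripts to look and compute and a tool call to move; the robot and the scene stay as the last step left them, time stands still between calls to the robot, and variables do not carry over. Pictures are saved under pics/ and viewed, at most 10 in all, crops included, and the job is handed in when it is done.

Besides the shell and the picture viewer there is one more tool, called after "Emit:" as name([rows], argument=value, ...), one row to a line, values as JSON. move_arm: Moves the arm, as the interface text tells. Shift numbers are shares of 0.02 m and turn numbers shares of 6 degrees, none past 1 either way. Its arguments: {"type":"object","properties":{"plan":{"type":"array"},"grip_force":{"type":"number"}},"required":["plan"]}

```bash
mkdir -p pics; python3 - <<'E'
from workcell import *
import cv2,numpy as np
s=observe();print(s)
for n in("scene","top"):
    f=grab_frame(n);cv2.imwrite(f"pics/{n}0.png",f["color"][:,:,::-1]);np.savez(f"{n}0.npz",**f);print(n,f["intrinsics"],f["position"],f["orientation"])
E
```

```text
{'clock': 0.0, 'qpos': array([-1.23321026,  0.52199926, -0.0363763 ,  1.59998832,  0.02117761,
        1.02108595, -0.11282341]), 'qd': array([ 0.00096244,  0.00071175,  0.00162532,  0.00077999, -0.00131255,
       -0.00181072,  0.00053553]), 'joint_efforts': array([-1.40888584e-03, -9.27107477e+01,  1.97915688e+00, -3.69949257e+01,
        1.77501712e-02,  7.95638800e-03,  2.72771587e-05]), 'position': array([0.24773285, 0.5734511 , 0.23074141]), 'tool_rot': array([-3.14049563e+00,  3.41477573e-05,  2.73380356e+00]), 'force': array([ 0.45772901, -0.01657624, -0.618755  ]), 'moment': array([ 0.03061362,  0.02216031, -0.02210714]), 'finger_force': 0.0, 'grip_width': 0.08510406999289416}
scene [[407.52667365   0.         319.26056124]
 [  0.         407.52667365 200.72899736]
 [  0.           0.           1.        ]] [ 1.08625182 -0.13744576  0.69120157] [-2.29220547 -0.01945916  1.29082302]
top [[412.97486974   0.         322.38419247]
 [  0.         412.97486974 198.51278941]
 [  0.           0.           1.        ]] [0.3817018  0.06329024 0.88903849] [-2.99136572 -0.01879565 -1.58629559]
```

View pics/scene0.png

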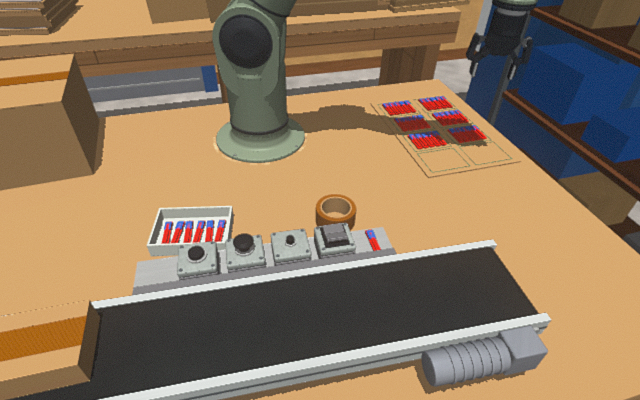

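View pics/top0.png

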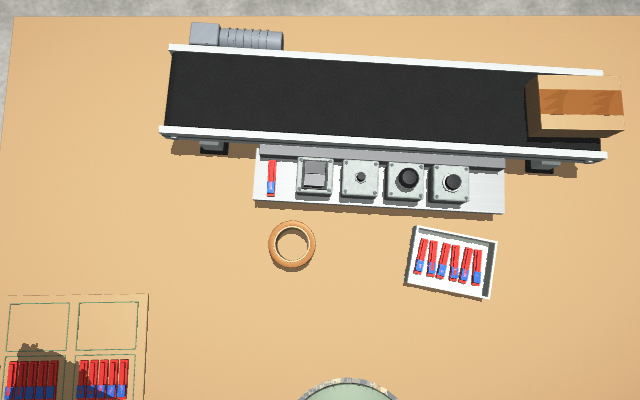

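The top view, with +x up and +y to the left, shows the rocker at (314,175), the breaker at (361,177), the mushroom stop at (408,178) and the start at (452,182). The clip is at (271,178), the tape at (292,245) and the tray at (452,262). The scene view shows the same row mirrored.

```bash
cat >h.py <<'E'
import numpy as np
from scipy.spatial.transform import Rotation as R
def ray(f,u,v):
    d=np.linalg.inv(f["intrinsics"])@[u,v,1]
    return f["position"],R.from_euler("xyz",f["orientation"]).as_matrix()@d
def cast(f,u,v,z):
    p,d=ray(f,u,v);return p+d*(z-p[2])/d[2]
def proj(f,P):
    c=f["intrinsics"]@(R.from_euler("xyz",f["orientation"]).as_matrix().T@(np.array(P)-f["position"]));return c[:2]/c[2]
E
python3 - <<'E'
from h import *
import cv2
W={}
for n,(x0,y0,x1,y1) in dict(top=(290,150,480,210),scene=(170,220,360,275)).items():
    f=dict(np.load(n+"0.npz"));im=f["color"]
    g=im.max(2)[y0:y1,x0:x1];m=(g<60).astype(np.uint8)
    k,l,st,c=cv2.connectedComponentsWithStats(m)
    for i in range(1,k):
        if st[i,4]>20:
            u,v=c[i]+[x0,y0];print(n,(u,v),st[i],[np.round(cast(f,u,v,z)[:2],4) for z in(.109,.111,.125)])
    W[n]=cv2.resize(im[y0:y1,x0:x1,::-1],None,fx=4,fy=4,interpolation=cv2.INTER_NEAREST)
cv2.imwrite("pics/z.png",np.vstack(list(W.values())))
E
```

```text
top (np.float64(337.68), np.float64(159.96)) [44  9  9  3 25] [array([0.5748, 0.016 ]), array([0.5743, 0.0161]), array([0.5708, 0.0169])]
top (np.float64(382.72727272727275), np.float64(162.36363636363637)) [89 11  9  4 22] [array([ 0.5691, -0.0715]), array([ 0.5686, -0.0711]), array([ 0.5652, -0.0687])]
top (np.float64(433.88421052631577), np.float64(186.8578947368421)) [134  14  38  40 190] [array([ 0.5196, -0.1686]), array([ 0.5192, -0.168 ]), array([ 0.5167, -0.1639])]
top (np.float64(393.1592920353982), np.float64(190.1946902654867)) [ 94  16  35  36 113] [array([ 0.514 , -0.0896]), array([ 0.5137, -0.0892]), array([ 0.5113, -0.0864])]
top (np.float64(474.58620689655174), np.float64(167.89655172413794)) [179  17  11   3  29] [array([ 0.5561, -0.2504]), array([ 0.5556, -0.2496]), array([ 0.5525, -0.2439])]
top (np.float64(406.98709677419356), np.float64(178.38709677419354)) [109  18  19  20 155] [array([ 0.5368, -0.1173]), array([ 0.5364, -0.1169]), array([ 0.5336, -0.1136])]
top (np.float64(448.47058823529414), np.float64(184.35294117647058)) [155  26  12  14  34] [array([ 0.524
[... 670 characters left out ...]
8]), array([0.577 , 0.0502]), array([0.5892, 0.0456])]
scene (np.float64(246.25), np.float64(246.04545454545456)) [69 16 14 16 44] [array([ 0.5436, -0.1149]), array([ 0.5454, -0.115 ]), array([ 0.5585, -0.1155])]
scene (np.float64(289.96), np.float64(240.56)) [117  17   7   7  25] [array([ 0.5512, -0.0311]), array([ 0.5531, -0.0315]), array([ 0.5659, -0.034 ])]
scene (np.float64(195.73333333333335), np.float64(254.13333333333333)) [19 27 15 13 75] [array([ 0.5394, -0.2086]), array([ 0.5413, -0.2084]), array([ 0.5545, -0.2067])]
scene (np.float64(343.6265060240964), np.float64(271.9277108433735)) [153  48  37   7  83] [array([0.6516, 0.0451]), array([0.6531, 0.0445]), array([0.6636, 0.0401])]
```

View pics/z.png

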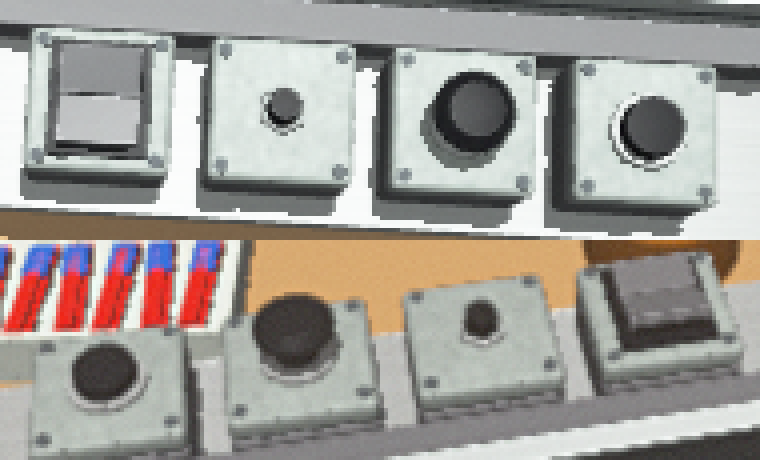

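The enlarged crops put the start cap top at about (453,181) in the top view and (196,252) in the scene view. The breaker top is at about (361.4,176) and (290,238). The rocker hinge is centred near (315,173), with its raised half away from the robot.

```bash
python3 - <<'E'
from h import *
T=dict(np.load("top0.npz"));S=dict(np.load("scene0.npz"))
Z=lambda x,y:(290+x/4-.4,150+y/4-.4)
Y=lambda x,y:(170+x/4-.4,220+(y-240)/4-.4)
for n,t,s,z in[("breaker",(287,105),(482,313),.111),("start",(654,126),(105,370),.109),("stop",(479,108),(294,320),.122)]:
    print(n,cast(T,*Z(*t),z),cast(S,*Y(*s),z))
print("rocker hinge",cast(T,*Z(101,94),.106))
# lid screws
L={"r":[(44,38),(163,45),(36,156),(157,162)],"b":[(225,49),(345,57),(219,167),(340,172)],"st":[(407,59),(525,67),(404,175),(522,183)],"sa":[(589,69),(706,77),(587,187),(706,192)]}
C=[]
for k,v in L.items():
    c=np.mean([cast(T,*Z(*q),.096) for q in v],0);C.append(c);print(k,c)
LS={"r":[(606,259),(707,258),(615,356),(724,346)],"b":[(415,298),(530,283),(431,382),(547,369)],"sa":[(57,339),(169,331),(43,440),(171,422)]}
for k,v in LS.items(): print("scene",k,np.mean([cast(S,*Y(*q),.096) for q in v],0))
C=np.array(C);d=C[0]-C[3];print(np.linalg.norm(d[:2]),"yaw",np.arctan2(-d[0],d[1]))
d=d/np.linalg.norm(d);o=C.mean(0)
for k,a in zip(L,(.135,.045,-.045,-.135)):print(k,o+d*a)
print("clip",cast(T,271,178,.06),"tape",cast(T,292,245,.05),"tray",cast(T,452,262,.035))
E
```

```text
breaker [ 0.54242469 -0.02886859  0.111     ] [ 0.54611976 -0.02957431  0.111     ]
start [ 0.53042056 -0.20664698  0.109     ] [ 0.53436181 -0.20813298  0.109     ]
stop [ 0.53763805 -0.1189815   0.122     ] [ 0.53776502 -0.11872066  0.122     ]
rocker hinge [0.5499292  0.06054731 0.106     ]
r [0.54911833 0.06101877 0.096     ]
b [ 0.54258306 -0.02824312  0.096     ]
st [ 0.53665915 -0.11772612  0.096     ]
sa [ 0.53047223 -0.20754073  0.096     ]
scene r [0.54923963 0.06278459 0.096     ]
scene b [ 0.54446474 -0.03020731  0.096     ]
scene sa [ 0.53015266 -0.20768163  0.096     ]
0.2692060188669598 yaw -0.06931879761640666
r [0.54905874 0.06155299 0.096     ]
b [ 0.54282504 -0.02823087  0.096     ]
st [ 0.53659134 -0.11801473  0.096     ]
sa [ 0.53035765 -0.20779858  0.096     ]
clip [0.55062726 0.15000356 0.06      ] tape [0.4143755  0.10834305 0.05      ] tray [ 0.37533651 -0.21928317  0.035     ]
```

Emit:
move_arm([
  [[0,0,0,0,0,-0.8,-1],[0,0,0,0,0,-0.8,-1],[0,0,0,0,0,-0.8,-1],[0,0,0,0,0,-0.82,-1],[-0.58,-1,0,0,0,0,-1],[-0.58,-1,0,0,0,0,-1],[-0.58,-1,0,0,0,0,-1],[-0.58,-1,0,0,0,0,-1],[-0.58,-1,0,0,0,0,-1],[-0.58,-1,0,0,0,0,-1]],
])

```text
clock: 1.1
position: [0.3091, 0.4481, 0.2311]
tool_rot: [-3.141, -0.0, 3.071]
force: [0.6, 0.2, 0.5]
grip_width: 0.0001
finger_force: 0.0
```

Emit:
move_arm([
  [[-0.58,-1,0,0,0,0,-1],[-0.58,-1,0,0,0,0,-1],[-0.58,-1,0,0,0,0,-1],[-0.58,-1,0,0,0,0,-1],[-0.58,-1,0,0,0,0,-1],[-0.58,-1,0,0,0,0,-1],[-0.58,-1,0,0,0,0,-1],[-0.58,-1,0,0,0,0,-1],[-0.58,-1,0,0,0,0,-1],[-0.58,-1,0,0,0,0,-1]],
])

```text
clock: 2.1
position: [0.4106, 0.2404, 0.2312]
tool_rot: [-3.141, -0.0, 3.071]
force: [0.3, -0.5, 0.7]
grip_width: -0.0002
finger_force: 0.0
```

Emit:
move_arm([
  [[-0.58,-1,0,0,0,0,-1],[-0.58,-1,0,0,0,0,-1],[-0.58,-1,0,0,0,0,-1],[-0.58,-1,0,0,0,0,-1],[-0.58,-1,0,0,0,0,-1],[-0.58,-1,0,0,0,0,-1],[-0.58,-1,0,0,0,0,-1],[-0.58,-1,0,0,0,0,-1],[-0.58,-1,0.5,0,0,0,-1],[-0.58,-1,0.5,0,0,0,-1]],
])

```text
clock: 3.1
position: [0.5124, 0.0329, 0.211]
tool_rot: [3.142, 0.0, 3.071]
force: [1.0, -0.7, -0.3]
grip_width: -0.0
finger_force: 0.0
```

Emit:
move_arm([
  [[-0.58,-1,0.5,0,0,0,-1],[-0.58,-1,0.5,0,0,0,-1],[-0.57,-0.95,0.5,0,0,0,-1],[0,0,1,0,0,0,-1],[0,0,1,0,0,0,-1],[0,0,0,0,0,0,-1],[0,0,0,0,0,0,-1],[0,0,0,0,0,0,-1],[0,0,0,0,0,0,-1],[0,0,0,0,0,0,-1]],
])

```text
clock: 4.1
position: [0.5427, -0.0275, 0.142]
tool_rot: [3.141, 0.001, 3.071]
force: [-0.5, -0.2, 0.7]
grip_width: 0.0002
finger_force: 0.0
```

```bash
python3 - <<'E'
from h import *
from workcell import *
import cv2
s=observe();print(s["position"],s["tool_rot"],s["force"])
W=[]
for n in("top","scene"):
    f=grab_frame(n);u,v=proj(f,s["position"]);print(n,u,v,proj(f,(.5435,-.029,.111)))
    x,y=int(u)-95,int(v)-35;W.append(cv2.resize(f["color"][y:y+70,x:x+190,::-1],None,fx=4,fy=4,interpolation=cv2.INTER_NEAREST));print(x,y)
cv2.imwrite("pics/b.png",np.vstack(W))
E
```

```text
[ 0.54266469 -0.02745141  0.14197293] [3.14144891e+00 1.00817311e-03 3.07109955e+00] [-0.48771336 -0.17816766  0.68036277]
top 362.4574709035111 172.32013793669552 [361.40156281 175.30171103]
267 137
scene 290.32833111637336 225.1486720030155 [290.08552604 236.85100026]
195 190
```

View pics/b.png

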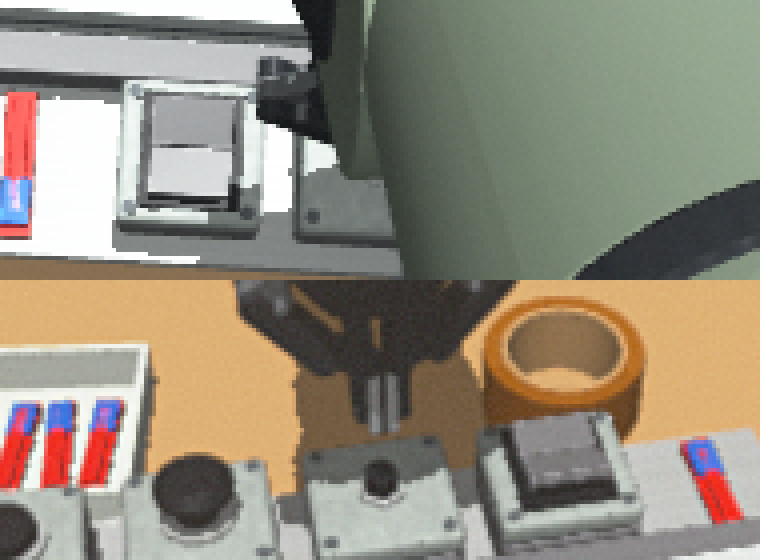

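The scene view shows the closed fingertips at about (290,228), directly above the breaker button at (290,236) and clear of its neighbours.

Emit:
move_arm([
  [[0,0,0.6,0,0,0,-1],[0,0,0.5,0,0,0,-1],[0,0,0.3,0,0,0,-1],[0,0,0.1,0,0,0,-1],[0,0,0.1,0,0,0,-1],[0,0,0.1,0,0,0,-1],[0,0,0.1,0,0,0,-1],[0,0,0.1,0,0,0,-1],[0,0,0,0,0,0,-1],[0,0,0,0,0,0,-1]],
])

```text
clock: 5.2
position: [0.5427, -0.0275, 0.1033]
tool_rot: [3.142, 0.001, 3.071]
force: [-0.1, 0.2, -0.2]
grip_width: 0.0001
finger_force: 0.0
```

Emit:
move_arm([
  [[0,0,0.05,0,0,0,-1],[0,0,0.05,0,0,0,-1],[0,0,0.05,0,0,0,-1],[0,0,0,0,0,0,-1],[0,0,0,0,0,0,-1],[0,0,0,0,0,0,-1],[0,0,0,0,0,0,-1],[0,0,0,0,0,0,-1],[0,0,0,0,0,0,-1],[0,0,0,0,0,0,-1]],
])

```text
clock: 6.2
position: [0.5429, -0.0275, 0.1018]
tool_rot: [3.141, 0.002, 3.071]
force: [-8.4, -0.2, 31.1]
grip_width: 0.0
finger_force: 15.9
```

Emit:
move_arm([
  [[0,0,-0.5,0,0,0,-1],[0,0,-1,0,0,0,-1],[0,0,-1,0,0,0,-1],[-0.2,1,0,0,0,0,-1],[-0.2,1,0,0,0,0,-1],[-0.2,1,0,0,0,0,-1],[-0.2,1,0,0,0,0,-1],[0,0.45,0,0,0,0,-1],[0,0,0,0,0,0,-1],[0,0,0,0,0,0,-1]],
])

```text
clock: 7.2
position: [0.5644, 0.0592, 0.1503]
tool_rot: [-3.141, -0.0, 3.07]
force: [0.2, -0.4, 0.1]
grip_width: -0.0002
finger_force: 0.0
```

```bash
python3 - <<'E'
from h import *
from workcell import *
import cv2
s=observe();print(s["position"],s["tool_rot"],s["force"])
f=grab_frame("scene");print(proj(f,s["position"]))
cv2.imwrite("pics/c.png",cv2.resize(f["color"][190:290,220:400,::-1],None,fx=4,fy=4,interpolation=cv2.INTER_NEAREST))
E
```

```text
[0.56438072 0.05916295 0.15027418] [-3.14101856e+00 -1.63192851e-04  3.07049219e+00] [ 0.18265478 -0.42444674  0.14431691]
[337.24642037 221.558088  ]
```

View pics/c.png

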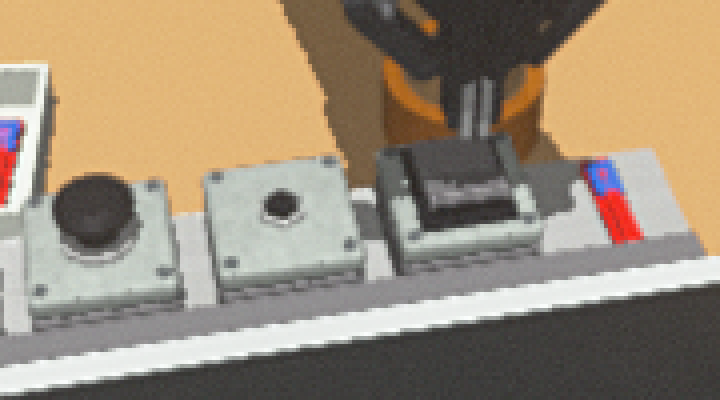

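The breaker, at crop (281,207), now sits low in its nut. The fingertips are above the far half of the rocker and still clear of it.

Emit:
move_arm([
  [[0,0,0.8,0,0,0,-1],[0,0,0.6,0,0,0,-1],[0,0,0.3,0,0,0,-1],[0,0,0.1,0,0,0,-1],[0,0,0.1,0,0,0,-1],[0,0,0.1,0,0,0,-1],[0,0,0.1,0,0,0,-1],[0,0,0.1,0,0,0,-1],[0,0,0,0,0,0,-1],[0,0,0,0,0,0,-1]],
])

```text
clock: 8.25
position: [0.5646, 0.0603, 0.1063]
tool_rot: [3.141, -0.0, 3.071]
force: [0.0, -0.2, 0.5]
grip_width: -0.0002
finger_force: 0.3
```

Emit:
move_arm([
  [[0,0,0.05,0,0,0,-1],[0,0,0,0,0,0,-1],[0,0,0,0,0,0,-1],[0,0,0,0,0,0,-1],[0,0,0,0,0,0,-1],[0,0,0,0,0,0,-1],[0,0,0,0,0,0,-1],[0,0,0,0,0,0,-1],[0,0,0,0,0,0,-1],[0,0,0,0,0,0,-1]],
])

```text
clock: 9.25
position: [0.5646, 0.0603, 0.1059]
tool_rot: [3.141, 0.0, 3.071]
force: [-4.6, -0.5, 13.7]
grip_width: 0.0001
finger_force: 7.1
```

Emit:
move_arm([
  [[0,0,-1,0,0,0,-1],[0,0,-1,0,0,0,-1],[0,0,-1,0,0,0,-1],[0,0,0,0,0,0,-1],[0.05,-1,0,0,0,0,-1],[0.05,-1,0,0,0,0,-1],[0.05,-1,0,0,0,0,-1],[0.05,-1,0,0,0,0,-1],[0.05,-1,0,0,0,0,-1],[0.05,-1,0,0,0,0,-1]],
])

```text
clock: 10.25
position: [0.5496, -0.0598, 0.1646]
tool_rot: [3.141, -0.001, 3.071]
force: [-0.0, 1.4, 0.0]
grip_width: -0.0001
finger_force: 0.0
```

Emit:
move_arm([
  [[0.05,-1,0,0,0,0,-1],[0.05,-1,0,0,0,0,-1],[0.05,-1,0,0,0,0,-1],[0.05,-1,0,0,0,0,-1],[0.05,-1,0,0,0,0,-1],[0.05,-1,0,0,0,0,-1],[0.1,-1,0,0,0,0,-1],[0.05,-0.5,0,0,0,0,-1],[0,0,0,0,0,0,-1],[0,0,0,0,0,0,-1]],
])

```text
clock: 11.25
position: [0.5307, -0.2072, 0.165]
tool_rot: [3.141, -0.0, 3.071]
force: [-0.3, 1.1, 0.1]
grip_width: 0.0004
finger_force: 0.0
```

```bash
python3 - <<'E'
from h import *
from workcell import *
import cv2
s=observe();print(s["position"],s["tool_rot"],s["force"])
f=grab_frame("scene");print(proj(f,s["position"]))
cv2.imwrite("pics/d.png",cv2.resize(f["color"][180:290,160:360,::-1],None,fx=4,fy=4,interpolation=cv2.INTER_NEAREST))
E
```

```text
[ 0.53067926 -0.20723523  0.16501167] [ 3.14099393e+00 -3.89373746e-04  3.07141266e+00] [-0.28760673  1.11201245  0.09871693]
[190.60744344 229.66315597]
```

View pics/d.png

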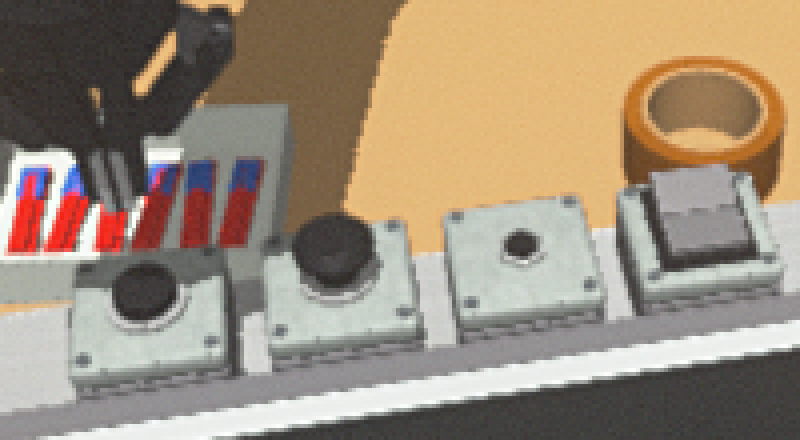

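The rocker is flipped (near half raised, far half level), the breaker is home, and the fingertips are above the start cap at crop (145,292).

Emit:
move_arm([
  [[0,0,0.8,0,0,0,-1],[0,0,1,0,0,0,-1],[0,0,0.6,0,0,0,-1],[0,0,0.2,0,0,0,-1],[0,0,0.1,0,0,0,-1],[0,0,0.1,0,0,0,-1],[0,0,0.1,0,0,0,-1],[0,0,0.1,0,0,0,-1],[0,0,0.1,0,0,0,-1],[0,0,0,0,0,0,-1]],
])

```text
clock: 12.3
position: [0.531, -0.2082, 0.1035]
tool_rot: [-3.142, 0.001, 3.071]
force: [1.7, 0.4, 5.4]
grip_width: 0.0001
finger_force: 2.9
```

Emit:
move_arm([
  [[0,0,0.04,0,0,0,-1],[0,0,0,0,0,0,-1],[0,0,0,0,0,0,-1],[0,0,0,0,0,0,-1],[0,0,0,0,0,0,-1],[0,0,0,0,0,0,-1],[0,0,0,0,0,0,-1],[0,0,0,0,0,0,-1],[0,0,0,0,0,0,-1],[0,0,0,0,0,0,-1]],
])

```text
clock: 13.3
position: [0.531, -0.2082, 0.1031]
tool_rot: [-3.142, 0.001, 3.071]
force: [-0.6, 1.3, 9.1]
grip_width: 0.0003
finger_force: 4.9
```

Force is 9.1 N, above the 6.3 N needed, so the button is at its stop. I'll lift off.

Emit:
move_arm([
  [[0,0,-0.5,0,0,0,-1],[0,0,-1,0,0,0,-1],[0,0,-1,0,0,0,-1],[0,0,-1,0,0,0,-1],[0,0,-1,0,0,0,-1],[0,0,-1,0,0,0,-1],[0,0,0,0,0,0,-1],[0,0,0,0,0,0,-1],[0,0,0,0,0,0,-1],[0,0,0,0,0,0,-1]],
])

```text
clock: 14.3
position: [0.5302, -0.2081, 0.2118]
tool_rot: [3.141, -0.001, 3.071]
force: [0.5, -0.2, 0.2]
grip_width: -0.0
finger_force: 0.0
```

```bash
python3 - <<'E'
from workcell import *
import cv2
s=observe();print(s["position"],s["force"])
f=grab_frame("scene")
cv2.imwrite("pics/e.png",cv2.resize(f["color"][180:290,160:360,::-1],None,fx=4,fy=4,interpolation=cv2.INTER_NEAREST))
E
```

```text
[ 0.53019379 -0.20805706  0.21179133] [ 0.51773334 -0.21139505  0.22100087]
```

View pics/e.png

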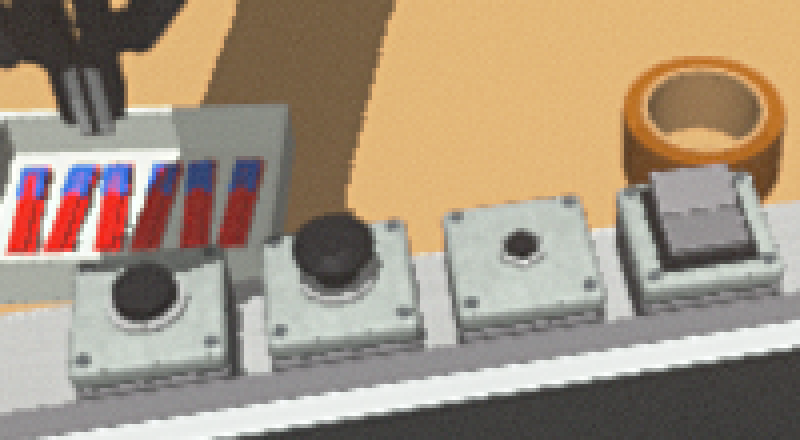

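The start cap is out again at crop (145,292), the breaker is home, the rocker is on, and nothing else has moved.

```bash
python3 -c "
from workcell import *
print(job_done())"
```

```text
the job is handed in; nothing more can be done
None
```

I pushed the breaker home, switched the mains rocker on, then pressed the start button and let it come back out. The stop button, tape and tray look unmoved in the last picture, the arm never went near the clip, and the job was handed in after about 14 s; no verdict came back.

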